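Change over the push-push end stops of a bench jig

TASK

The sawing jig is to be worked from its other end. Push the stop that is standing up down until it locks and stays down by itself, then press the sunk stop and let go so that it springs up to its full height; finally slide the oak block flat along its board until it lies square against the fence and its end touches the stop that now stands up. Press and push gently, never harder than about 25 N (how deep a stop must go before it locks differs and has to be felt), and leave the other things on the bench where they are.

Things in the scene. Friction and masses are not known exactly. Their poses are not given: they have to be found in the camera images.
- jig: Fixed jig: plywood board 122 x 220 mm, top at z = 24 mm, with a dark wood fence (22 mm thick, top at z = 48 mm) along its far edge. Origin on the bench under the board; x across it to the fence, y along the fence, z up. Board spans x -70..+52, y -110..+110 mm; the fence's inner face is the plane x = +30 mm. A stop is set in the bench beyond each end of the board, at x = 0, y = +138 and -138 mm.
- oak: Loose brown oak block, 60 x 140 x 30 mm, about 0.14 kg, flat on the board but askew. Origin at the centre of its underside, long side along its y, z up. Home: its 60 mm wide end touches the raised stop's inner face (126 mm from the jig's origin along y) and its long side touches the fence; its origin is then at jig x = 0, y = 56 mm towards the raised stop. Slides with 1 to 2 N.
- unit_a: Bezel of stop A: square aluminium plate 44 x 44 x 3 mm fixed on the bench. Origin on the bench at the stop's axis, axes parallel to the jig's. Stop A is the one that stands up at the start, at either end of the board. Both stops are push-push latches: pressed until the tool feels 9 to 14 N and let go, they change state every time (up to locked, locked to up).
- unit_b: Bezel of stop B, like stop A's, at the other end of the board. Stop B is sunk and locked at the start. Let go before the rubber buffer under a stop is felt, either stop goes back to the state it was in.
- stop_a_top (a point): Centre of the top face of stop A, a square steel post 24 x 24 mm that slides straight up and down in its bezel. Fully up its top is 42 mm above the bench (18 mm above the board); locked down it is 14 to 25 mm above the bench, differing from start to start.
- stop_b_top (a point): Centre of the top face of stop B, the same kind of post. Locked down (as it starts) its top is about 18 mm above the bench; fully up 42 mm.
- stop_a (a joint): How far stop A is pushed down, m: 0 fully up, 0.017 to 0.028 locked (not known beforehand). Its spring pushes up with 3 N when up and 5 N at the locking depth. To change state it must go about 5.5 mm deeper than where it rests locked; there a rubber buffer of 6 N per mm begins, so the force climbs fast and passes 25 N within 4 mm.
- stop_b (a joint): How far stop B is pushed down, m: 0 fully up, about 0.024 locked (as it starts). The same latch, spring and buffer as stop A.
- cork_block: Bystander: cork sanding block 63 x 110 x 31 mm, loose on the bench to the right.
- tape: Bystander: yellow pocket tape measure 75 x 101 x 37 mm, loose in front of the jig.
- carpenter_pencil: Bystander: red flat pencil 13 x 168 x 8 mm, loose to the right of the right-hand stop, pointing away from the robot.

How it is judged:
On the way, in this order (a step that is already met when the one before it is completed fails the run):
1. stop A stays locked down, let go (value of joint stop_a between 0.016 and 0.03 m and contact force between anything else and unit_a below 0.2 N), for 0.3 s.
2. stop B has sprung up to its full height, let go (value of joint stop_b below 0.003 m and contact force between the fingers and unit_b below 0.2 N), for 0.3 s.
At the end, for the whole second after the job is handed in: Stop A (up at the start) is locked down, 16 to 30 mm below its full height; stop B (sunk at the start) is fully up, within 3 mm; the oak block lies flat on the board with its end within 2 mm of stop B, its long side within 2 mm of the fence, square to it within 0.03 rad, at rest (value of joint stop_a between 0.016 and 0.03 m and value of joint stop_b below 0.003 m and (y of oak in the frame of unit_b between 0.079 and 0.084 m or y of oak in the frame of unit_b between -0.084 and -0.079 m) and x of oak in the frame of jig between -0.002 and 0.002 m and angle between the y axis of oak and the y axis of jig, either way round below 0.03 rad and z of oak in the frame of jig below 0.027 m and linear speed of oak below 0.01 m/s); the robot touches nothing.
It fails at once if a stop pressed harder than 25 N (contact force between any of the fingers, the arm and unit_a above 25 N or contact force between any of the fingers, the arm and unit_b above 25 N).
It fails at once if the oak block pushed harder than 25 N (contact force between any of the fingers, the arm and oak above 25 N or contact force between oak and unit_b above 25 N).
It fails at once if a bystander (cork block, tape measure, pencil) moved more than 20 mm (distance of any of cork_block, tape, carpenter_pencil from where it was at the start of the episode above 0.02 m).
It also fails if it takes over 66 s, if anything falls off the work surface, if the arm or the gripper's body presses on something with over 40 N, if the wrist force passes 120 N, or if a joint passes its speed limit or range.

ROBOT

A 6-joint arm with a two-finger parallel gripper is mounted at the origin on a cart in front of the work surface, level with it; the furniture and walls round the work are solid. World frame = base frame: x ahead of the robot, y to its left, z up, the work surface at z = 0. Lengths are in m, angles in rad, forces in N, time in s.
With the tool pointing down it reaches from about 0.35 to 0.875 m from the base axis. Payload 4.2 kg.
Tool frame: the origin (TCP) lies midway between the tips of the shut fingers; the grasp point (between the pads) lies 19 mm behind it (grip_depth is the distance from the TCP to the grasp point, in m); z points along the fingers, y is the line along which they close (so a half turn about z gives the same grasp; the last joint's range is limited). The gripper opens to 85 mm and grips with 20 to 120 N. Pads are 22 mm wide; open, the fingers measure 114 mm over their backs; the gripper's body (76 mm by 85 mm) begins 54 mm behind the grasp point. The pads swing forward as they close: fully open they stand 13 mm farther back than shut.
Start: joints at [-0.995, 0.385, 0.008, 0, -1.194, -0.259], TCP at [0.195, -0.594, 0.231] pointing down, gripper open.
Joint ranges: [-3.14, 3.14], [-1.21, 2.06], [-1.07, 1.41], [-3.16, 2.05], [-2.99, -0.16], [-3.1, 3.1]. Speed limits (rad/s): [2.79, 2.79, 3.14, 3.14, 3.14, 3.14].

INTERFACE

Orientations are given as a unit quaternion [w, x, y, z].
In Python, from station import read_state, read_camera, close_job, grip_depth gives the robot as it stands.
- The arm moves only by the tool send_rows, never from a script. Its argument "plan" is one flat list of numbers, 7 for each row, row after row: the closure, from 0 (fully open) to 1 (shut), then the shift along the world's x, y, z in shares of 100 cm (1.0 is 100 cm), then the turn, a rotation vector about the world's x, y, z in shares of 90 degrees (1.0 is 90 degrees). In form: [gripper, tx, ty, tz, rx, ry, rz, gripper, tx, ty, tz, rx, ry, rz, ...]. A call has 1 to 8 rows; each row is the pose to reach, as a shift and turn from the pose commanded when the call began; what a row does not reach only later rows make up. A row lasts 1/12 s, in which the tool goes at most 41.7 mm and 7.16 degrees, less where a joint would pass 70% of its speed; a pose out of reach is approached as far as the arm can. A call with a gripper value outside its range is refused whole. The fingers move at their own pace and stop on an object; "squeeze" is the grip in N (left out, the last holds). Time passes only in rows, so rows that repeat a pose let the fingers close. It gives the time, the measured TCP pose, the force, the opening and the grip force at its end, in the units of the state.
- read_state(): the state, without advancing time (a new reading comes with each control period).
- read_camera(name): name is "scene" or "side" or "wrist"; returns a dict with "frame" (384x512x3 uint8, blue, green, red), "depth" (384x512 float32, m along the optical axis (not along the pixel's ray), 0 where there is no reading), "intrinsics" (3x3 intrinsics, pixels), "k1" (the pictures are not rectified: a ray, as slopes to the right and down, at radius r is drawn at 1 + k1 r^2 times it, then the intrinsics apply), "R" (3x3) and "t" (3): a world point X has camera coordinates R X + t. Camera axes: x right, y down, z forward; pixel columns grow to the right and rows downward; lengths in m; the calibration is good to about 2 mm. A picture is of the moment at which its call begins.
- close_job(): hands the job in; it is judged then, once.
The state is a dict: "t": time; "qpos": joint angles; "qvel": joint speeds; "joint_efforts": joint torques, N m; "eef_pos": TCP position; "orientation": TCP orientation; "force": force on the tool from outside, world axes, zero at the start; "ft_torque": the same for the moment, N m; "gripper_width": finger opening in m; "finger_force": force on a finger pad.
Only numpy, scipy, OpenCV 4.12 (cv2) and the standard library are available. Lean on these libraries where they do the work, as an engineer would, in place of code of your own. Each camera call takes 0.05 s, during which the arm holds its last target. There are 200 camera calls.

## Working session

There is one attempt and no reset: what is moved stays moved. The work goes in short steps, Python scripts to look and compute and a tool call to move; the robot and the scene stay as the last step left them, time stands still between calls to the robot, and variables do not carry over. Pictures are saved under pics/ and viewed, at most 10 in all, crops included, and the job is handed in when it is done.

Besides the shell and the picture viewer there is one more tool, called after ">>>" by a JSON object that holds its "api" and its "payload". send_rows: Moves the arm, as the interface text tells. Its arguments: {"type":"object","properties":{"plan":{"type":"array","items":{"type":"number"}},"squeeze":{"type":"number"}},"required":["plan"]}

```bash
mkdir -p pics
cat > h.py <<'E'
import numpy as np,cv2
from station import *
def cam(n):
    c=read_camera(n); return c
def ray(c,uv):
    uv=np.atleast_2d(np.float64(uv)); K=c["intrinsics"]
    p=cv2.undistortPoints(uv[:,None],K,np.array([c["k1"],0,0,0.]))[:,0]
    d=np.c_[p,np.ones(len(p))]@c["R"]; o=-c["R"].T@c["t"]
    return o,d
def onz(c,uv,z):
    o,d=ray(c,uv); return o+d*((z-o[2])/d[:,2])[:,None]
def cloud(c):
    h,w=c["depth"].shape; v,u=np.mgrid[:h,:w]
    o,d=ray(c,np.c_[u.ravel(),v.ravel()]); P=o+d*c["depth"].ravel()[:,None]
    P[c["depth"].ravel()==0]=np.nan
    return P.reshape(h,w,3)
E
python3 - <<'E'
from h import *
for n in("scene","side"):
    c=cam(n); cv2.imwrite(f"pics/{n}0.png",c["frame"]); np.savez(f"{n}0.npz",**c)
    print(n,-c["R"].T@c["t"],c["R"][2],c["k1"],c["intrinsics"][0])
s=read_state(); print(s,grip_depth)
E
```

```text
scene [-0.34483692  0.53823077  0.56283661] [ 0.64320211 -0.66098732 -0.38650589] -0.007322930616699046 [478.84767343   0.         255.61260068]
side [ 0.19405916 -0.9717795   0.71174554] [ 0.28696658  0.70294235 -0.65078586] -0.07938141415748767 [393.31878206   0.         258.14852868]
{'t': 0.1, 'qpos': array([-9.95395021e-01,  3.85484318e-01,  6.76245532e-03, -3.89130290e-04,
       -1.19400368e+00, -2.58579822e-01]), 'qvel': array([-0.00240421, -0.00367483,  0.00247607,  0.00306724,  0.00072587,
       -0.00062518]), 'joint_efforts': array([-3.34991546e-04, -3.93320274e+01,  1.88929886e+01,  4.19795126e+00,
       -2.59934561e-03,  1.30553147e-05]), 'eef_pos': array([ 0.19454956, -0.59340534,  0.23033495]), 'orientation': array([-2.25325844e-04, -1.57678106e-01,  9.87490077e-01,  9.55197604e-04]), 'force': array([-0.42062485,  0.70615252, -0.45643516]), 'ft_torque': array([ 0.02168135, -0.01040836,  0.02981538]), 'finger_force': 0.0, 'gripper_width': 0.08546443374121103} 0.0187
```

View pics/scene0.png

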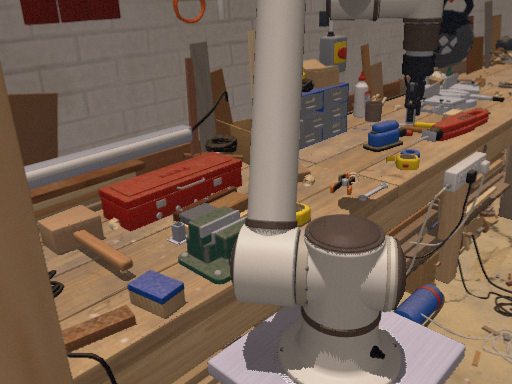

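View pics/side0.png

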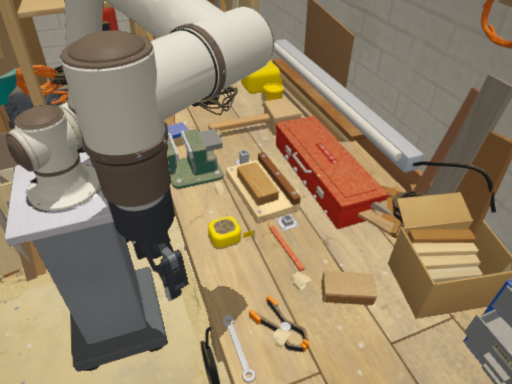

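The side view shows the jig around (262,190), with the oak block on it. The raised stop A is at about (243,157), the far-left end, next to the green vice. The sunk stop B is at about (288,221). The tape is at (225,232), the pencil at (287,248) and the cork at (348,288). In the scene view the arm hides the jig, and only stop A shows, at (178,232).

Run:
```python
from h import *
c=dict(np.load("side0.npz")); P=cloud(c)
x0,y0,x1,y1=165,110,325,260
cv2.imwrite("pics/crop.png",cv2.resize(c["frame"][y0:y1,x0:x1],None,fx=5,fy=4,interpolation=cv2.INTER_CUBIC)[:600])
Z=P[...,2]*1000
# coarse depth heights round stops
for (u,v) in((243,157),(288,221)):
    print(u,v); print(np.round(Z[v-10:v+12:2,u-12:u+14:2]).astype(int))
hsv=cv2.cvtColor(c["frame"],cv2.COLOR_BGR2HSV)
for u,v in((262,183),(240,190),(280,175),(243,155),(288,221),(225,232),(287,248)): print((u,v),hsv[v,u],P[v,u].round(4))
```

```text
243 157
[[-4 -3 -2 -2 -3 -4 -4 -4 -2 -5 -1 -3 -6]
 [-7 -2 -3 -5 -1 -4 -4 -2 -3 -5 -1 -3 -6]
 [-4 -2 -3 -4 -3 42 39 38 40 -2 -4 -3 -3]
 [-4 -4 -3 -3 -4 40 39 40 40 -2 -4 -3 -3]
 [ 0 -5 -1 -3 -2 36 38 35 34 31 -3 -4 -3]
 [-3 -2 -2 -4 -3 26 32 32 29 27 -6 -4 -3]
 [-3 -1 -1 -5 -2 20 24 21 20 20 -3 -5 -3]
 [-2 -5 -1 -1  1 11 16 15 13  9 -2 -2 19]
 [-5 -5 -2  2  0  4  9  8 20 20 20 52 50]
 [-3 -3 -3 -3 23 19 22 50 50 53 52 50 49]
 [23 22 21 50 51 48 53 51 50 50 52 51 54]]
288 221
[[21 21 20 14 11 12  8  7  2  1 -4 -2  0]
 [14 13 11  9  7  3  1 -2 -4 -5 -4 -1  1]
 [ 6  6  3  2 -4 -4 14 14 -2  0 -3 -4 -1]
 [ 1 -4 -2 15 15 16 14 15 18 -1 -3  0  0]
 [-3  1 -3 11 14 17 19 18 16  1  3  0  0]
 [-3  1  3  1 10 15 15 16 10  4  1  0 -1]
 [-1 -2  1  1  6  8  7  4  4  0  0 -2 -3]
 [ 1  0 -1  0  2  6  0  4  1  4  1  2 -1]
 [-1 -1  1  0  2  2  1  1 -1 -1 -2 -4 -1]
 [ 7 -1 -1  0  3  1 -2  0 -2 -1 -2  1 -1]
 [ 8  7  0 -1 -3  0  1 -2  0  0  0 -2  0]]
(262, 183) [ 18 141 194] [ 0.5051 -0.2354  0.0514]
(240, 190) [ 19  98 198] [ 0.4529 -0.2082  0.0202]
(280, 175) [ 13 168 146] [ 0.5671 -0.2129  0.045 ]
(243, 155) [ 60   2 144] [ 0.5065 -0.0812  0.0376]
(288, 221) [ 30   2 160] [ 0.5288 -0.3552  0.0148]
(225, 232) [ 20 102 140] [ 0.3644 -0.3562  0.0355]
(287, 248) [ 10 154 217] [ 0.4935 -0.4288  0.0061]
```

View pics/crop.png

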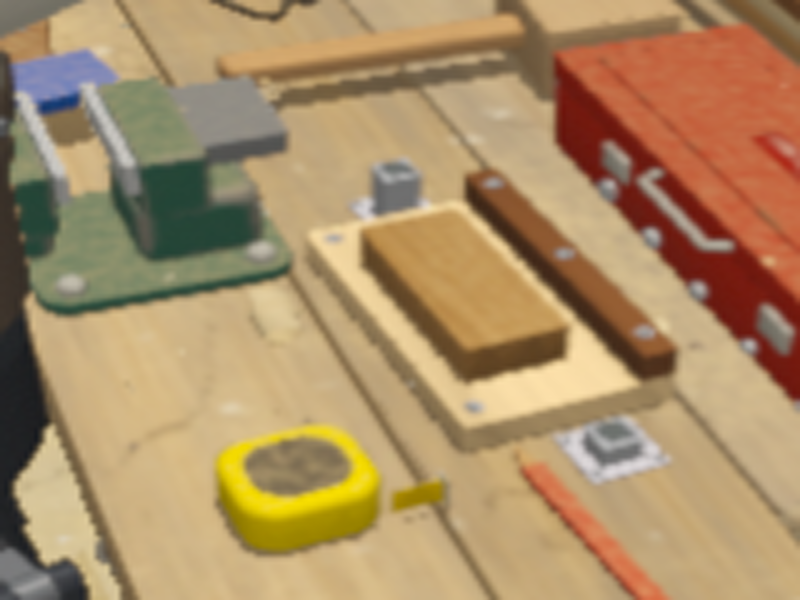

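The crop shows stop A up at (397,185) and stop B sunk at (613,440). The oak lies askew between (362,240) and (565,345), and the fence runs from (480,175) to (655,360).

Run:
```python
from h import *
c=dict(np.load("side0.npz")); P=cloud(c); Z=P[...,2]
hsv=cv2.cvtColor(c["frame"],cv2.COLOR_BGR2HSV).astype(int); H,S,V=hsv[...,0],hsv[...,1],hsv[...,2]
v,u=np.mgrid[:384,:512]
roi=(u>225)&(u<302)&(v>145)&(v<225)
def rect(m,z,name):
    m=cv2.morphologyEx(m.astype(np.uint8),cv2.MORPH_OPEN,np.ones((2,2)))
    n,l,s,_=cv2.connectedComponentsWithStats(m); k=1+np.argmax(s[1:,4]); vv,uu=np.nonzero(l==k)
    Q=onz(c,np.c_[uu,vv],z)[:,:2]; r=cv2.minAreaRect((Q*1000).astype(np.float32))
    print(name,s[k,4],np.round(r[0],1),np.round(r[1],1),"ang",round(r[2],2),"z",np.nanmedian(P[vv,uu,2]).round(4)); print(cv2.boxPoints(r).round(0).tolist())
rect(roi&(Z>.044)&(S<160)&(H>14)&(V>165)&(u<282),.054,"oak")
rect(roi&(Z>.036)&(H<15)&(V>100)&(u>255),.048,"fence")
rect(roi&(abs(Z-.022)<.008)&(S<125)&(S>60),.024,"board")
rect((S<30)&(Z>.034)&(abs(u-243)<12)&(abs(v-155)<12),.042,"A")
rect((S<30)&(Z>.009)&(abs(u-288)<13)&(abs(v-219)<13)&(v>211),.018,"B")
rect((S<60)&(abs(u-288)<16)&(abs(v-221)<16)&(V>140),.003,"Bbez")
for name,uvs,z in(("A top",[(240,151.5),(244,149.5),(248.5,152),(244,154.3)],.042),("B bez",[(276,219),(290,213.5),(298,224),(284.5,230)],.003)):
    q=onz(c,uvs,z); print(name,q[:,:2].round(3).tolist(),q.mean(0).round(4))
```

```text
oak 711 [ 499.1 -221.1] [ 59.9 135.9] ang 4.72 z 0.0512
[[464.0, -156.0], [475.0, -291.0], [535.0, -286.0], [523.0, -151.0]]
fence 355 [ 561.7 -214.6] [ 19.9 214.6] ang 3.9 z 0.045
[[544.0, -108.0], [559.0, -322.0], [579.0, -321.0], [564.0, -107.0]]
board 1005 [ 510. -221.] [120.2 223.2] ang 4.29 z 0.0209
[[442.0, -114.0], [458.0, -337.0], [578.0, -328.0], [562.0, -105.0]]
A 40 [511.4 -83.2] [24.8 22.6] ang 89.7 z 0.0384
[[500.0, -96.0], [523.0, -96.0], [523.0, -71.0], [500.0, -71.0]]
B 74 [ 530.4 -353.9] [24.4 27.9] ang 88.71 z 0.0149
[[516.0, -366.0], [544.0, -366.0], [545.0, -342.0], [517.0, -341.0]]
Bbez 191 [ 531.  -349.8] [46.1 50.1] ang 3.84 z 0.0016
[[506.0, -326.0], [510.0, -376.0], [556.0, -373.0], [552.0, -323.0]]
A top [[0.502, -0.067], [0.517, -0.062], [0.525, -0.078], [0.508, -0.085]] [ 0.5129 -0.0729  0.042 ]
B bez [[0.509, -0.328], [0.551, -0.322], [0.554, -0.363], [0.513, -0.371]] [ 0.5316 -0.3457  0.003 ]
```

The manual's scale: shifts go in shares of 100 cm and turns go in shares of 90 degrees. Converting my numbers, 29 cm / 100 = 0.29, 26 cm / 100 = 0.26, -14 degrees / 90 = -0.1556.

>>> {"api": "send_rows", "payload": {"plan": [0.3, 0.015, 0.02, 0.01, 0, 0, -0.0111, 0.6, 0.04, 0.05, 0.02, 0, 0, -0.0222, 1, 0.07, 0.09, 0.03, 0, 0, -0.0444, 1, 0.11, 0.13, 0.05, 0, 0, -0.0667, 1, 0.15, 0.17, 0.06, 0, 0, -0.0889, 1, 0.19, 0.21, 0.07, 0, 0, -0.1111, 1, 0.23, 0.25, 0.08, 0, 0, -0.1333, 1, 0.26, 0.29, 0.08, 0, 0, -0.1556]}}

```text
t: 0.77
eef_pos: [0.4017, -0.3634, 0.3029]
orientation: [0.0, -0.035, 0.999, -0.0]
force: [0.2, -1.4, -0.7]
gripper_width: 0.0002
finger_force: 0.0
```

Scaled: 8 cm / 100 = 0.08, 6 cm / 100 = 0.06.

>>> {"api": "send_rows", "payload": {"plan": [1, 0.01, 0.03, 0, 0, 0, 0, 1, 0.02, 0.06, 0, 0, 0, 0, 1, 0.03, 0.08, 0, 0, 0, 0, 1, 0.03, 0.08, 0, 0, 0, 0, 1, 0.03, 0.08, 0, 0, 0, 0, 1, 0.03, 0.08, 0, 0, 0, 0]}}

```text
t: 1.27
eef_pos: [0.4302, -0.285, 0.3019]
orientation: [-0.0, -0.036, 0.999, 0.0]
force: [-0.7, 0.2, 0.2]
gripper_width: -0.0001
finger_force: 0.0
```

Run:
```python
from h import *
c=cam("wrist"); cv2.imwrite("pics/w1.png",c["frame"]); np.savez("w1.npz",**c)
s=read_state(); print(s["t"],s["eef_pos"],s["orientation"],s["force"],s["gripper_width"])
print("cam",-c["R"].T@c["t"],c["R"][2])
P=cloud(dict(np.load("side0.npz")))
q=P[(P[...,0]>.33)&(P[...,0]<.75)&(P[...,1]>-.2)&(P[...,1]<.12)]; q=q[q[:,2]>.06]
for y in np.arange(-.2,.12,.04):
    k=q[(q[:,1]>=y)&(q[:,1]<y+.04)]
    for x in np.arange(.33,.75,.06):
        m=k[(k[:,0]>=x)&(k[:,0]<x+.06)]
        if len(m)>3: print(y.round(2),x.round(2),m[:,2].max().round(3))
```

```text
1.3167 [ 0.43008281 -0.28538556  0.30191052] [-3.48796109e-04 -3.58307827e-02  9.99357807e-01  7.81536350e-05] [ 0.14664953  0.15676412 -0.60861628] 1.671439088838706e-05
cam [ 0.36230395 -0.28918128  0.44417684] [ 0.26735381  0.0193412  -0.96340431]
-0.2 0.57 0.074
-0.2 0.63 0.088
-0.2 0.69 0.089
-0.16 0.63 0.087
-0.16 0.69 0.088
-0.12 0.33 0.113
-0.12 0.39 0.11
-0.12 0.63 0.088
-0.12 0.69 0.089
-0.08 0.33 0.113
-0.08 0.39 0.111
-0.08 0.63 0.087
-0.08 0.69 0.088
-0.04 0.33 0.113
-0.04 0.39 0.11
-0.04 0.63 0.086
-0.04 0.69 0.088
0.04 0.63 0.065
0.04 0.69 0.065
0.08 0.63 0.065
0.08 0.69 0.065
```

View pics/w1.png

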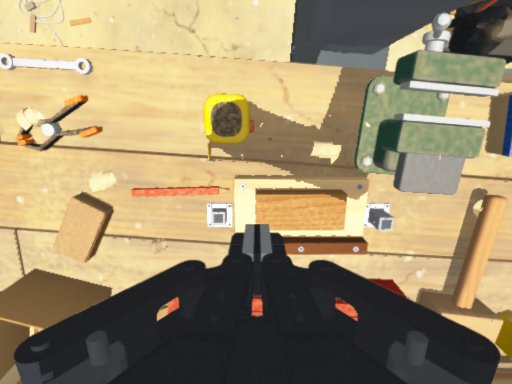

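The wrist view shows stop B at (218,214), stop A at (381,218), the oak at (300,210) and the fence at (325,246). The vice anvil's tip is at (428,190), close to stop A, so I'll measure that clearance.

Run:
```python
from h import *
c=dict(np.load("w1.npz")); P=cloud(c); Z=P[...,2]
hsv=cv2.cvtColor(c["frame"],cv2.COLOR_BGR2HSV).astype(int); H,S,V=hsv[...,0],hsv[...,1],hsv[...,2]
v,u=np.mgrid[:384,:512]
def rect(m,z,name):
    n,l,s,_=cv2.connectedComponentsWithStats(m.astype(np.uint8)); k=1+np.argmax(s[1:,4]); vv,uu=np.nonzero(l==k)
    Q=onz(c,np.c_[uu,vv],z)[:,:2]; r=cv2.minAreaRect((Q*1000).astype(np.float32))
    print(name,s[k,4],np.round(r[0],1),np.round(r[1],1),"ang",round(r[2],2),"z",np.nanmedian(P[vv,uu,2]).round(4),cv2.boxPoints(r).round(0).tolist())
roi=(u>228)&(u<372)&(v>170)&(v<258)
rect(roi&(Z>.044)&(v<229)&(v>185)&(S>110),.054,"oak")
rect(roi&(abs(Z-.024)<.01)&(v<236),.024,"board")
rect(roi&(Z>.036)&(v>236)&(u>290),.048,"fence")
A=(abs(u-383)<16)&(abs(v-217)<16)
rect(A&(Z>.034)&(S<60),.042,"A")
B=(abs(u-218)<18)&(abs(v-215)<18)
rect(B&(Z>.011)&(S<70),.018,"B")
rect(B&(S<50),.003,"Bbez")
q=P[(u>395)&(v>120)&(v<205)&(Z>.05)]
print("anvil",q[:,0].max(),np.percentile(q[:,0],99),q[q[:,0]>np.percentile(q[:,0],90)].mean(0),q[:,1].min(),np.nanpercentile(q[:,2],99))
k=q[q[:,1]<-.05]; print(len(k),k[:,0].max() if len(k) else 0)
for t in (.43,.44,.45,.46,.47): 
    m=q[q[:,0]>t]; print(t,len(m),m[:,1].min() if len(m) else 0,m[:,2].mean())
```

```text
oak 3166 [ 495.8 -211.2] [ 58.9 138.5] ang 4.06 z 0.0535 [[462.0, -144.0], [471.0, -282.0], [530.0, -278.0], [520.0, -140.0]]
board 3763 [ 500.9 -207.2] [ 99.9 219.6] ang 4.02 z 0.0235 [[443.0, -101.0], [459.0, -320.0], [558.0, -313.0], [543.0, -94.0]]
fence 1143 [ 557.8 -156.3] [ 25.3 125.8] ang 3.94 z 0.0473 [[541.0, -94.0], [549.0, -220.0], [575.0, -218.0], [566.0, -93.0]]
A 228 [512.  -70.2] [24.4 25.5] ang 3.93 z 0.0415 [[499.0, -58.0], [501.0, -84.0], [525.0, -82.0], [523.0, -57.0]]
B 206 [ 530.3 -342.9] [25.4 24.5] ang 4.17 z 0.0177 [[517.0, -332.0], [519.0, -356.0], [544.0, -354.0], [542.0, -330.0]]
Bbez 620 [ 531.5 -342.7] [42.9 45.1] ang 4.19 z 0.0031 [[509.0, -322.0], [512.0, -367.0], [555.0, -364.0], [551.0, -319.0]]
anvil 0.4417936039438038 0.4397177443674477 [ 0.43474992 -0.06336691  0.10977814] -0.11482298856845863 0.11484678384837564
3497 0.4417936039438038
0.43 492 -0.10043975306406525 0.10977862732048523
0.44 46 -0.09637240929469396 0.10858826099691192
0.45 0 0 nan
0.46 0 0 nan
0.47 0 0 nan<stdin>:22: RuntimeWarning: Mean of empty slice.
  ret = ret.dtype.type(ret / rcount)
```

Run:
```python
from h import *
a=dict(np.load("w1.npz")); c=cam("wrist"); np.savez("w2.npz",**c)
print(a["t"],c["t"],np.abs(a["R"]-c["R"]).max(),np.abs(a["frame"].astype(int)-c["frame"]).mean())
s=read_state(); print(s["eef_pos"],s["qvel"].round(3))
P=cloud(c); S=cv2.cvtColor(c["frame"],cv2.COLOR_BGR2HSV)[...,1].astype(int)
# TCP seen by cameras: fingertip pixel near (257,228)
print("wrist tip",onz(c,[(257,228)],s["eef_pos"][2]))
d=dict(np.load("scene0.npz")); Pd=cloud(d); Sd=cv2.cvtColor(d["frame"],cv2.COLOR_BGR2HSV)[...,1].astype(int)
print(Pd[222:244:2,168:190:2,2].round(3)*1000)
m=np.zeros((384,512),bool); m[220:246,166:190]=1; m&=(Pd[...,2]>.035)&(Pd[...,2]<.05)
vv,uu=np.nonzero(m); q=onz(d,np.c_[uu,vv],.042); print("scene A",len(uu),q.min(0),q.max(0))
# tip in side view now
e=cam("side"); cv2.imwrite("pics/s2.png",e["frame"]); X=e["R"]@s["eef_pos"]+e["t"]; K=e["intrinsics"]
x=X[:2]/X[2]; x*=1+e["k1"]*(x@x); print("tcp px side",K[:2,:2]@x+K[:2,2])
X=c["R"]@s["eef_pos"]+c["t"];x=X[:2]/X[2]; x*=1+c["k1"]*(x@x); print("tcp px wrist",c["intrinsics"][:2,:2]@x+c["intrinsics"][:2,2])
```

```text
[ 0.31458167 -0.44708732  0.33665166] [ 0.31457933 -0.44718805  0.33660473] 0.0009115428023412919 1.996400621202257
[ 0.43001597 -0.28558032  0.30193418] [-0.005  0.002  0.001 -0.     0.002 -0.001]
wrist tip [[ 0.42329016 -0.28495353  0.30193418]]
[[  2.  -0.   2.  21.  44.  44.  42.  92.  96.  99. 112.]
 [  2.   1.  41.  42.  43.  43.  44.  41.  39.  93. 109.]
 [  2.  -1.  40.  41.  43.  43.  41.  37.  37.  24. 102.]
 [ -0.   0.  34.  35.  39.  39.  36.  34.  33.  21.  98.]
 [  2.   1.  27.  32.  35.  32.  32.  28.  25.  13.  15.]
 [ -0.   1.  23.  25.  26.  29.  27.  26.  18.   7.   9.]
 [ -1.   2.  16.  21.  20.  24.  20.  18.  16.   2.  66.]
 [  1.   1.  12.  14.  15.  20.  15.  12.   8.   5.  65.]
 [  4.   5.   4.   8.   9.  12.  10.   7.   4.  58.  61.]
 [  1.   4.   4.   5.   4.   5.   2.   5.   2.  55.  57.]
 [  2.   0.   1.   4.   5.   5.   5.   5.   3.  48.  52.]]
scene A 93 [ 0.41243668 -0.08288862  0.042     ] [ 0.52629075 -0.02072853  0.042     ]
tcp px side [240.70191395 112.5441132 ]
tcp px wrist [255.09161677 238.63946265]
```

View pics/s2.png

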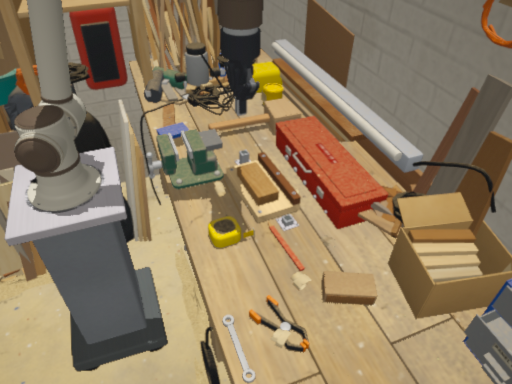

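Run:
```python
from h import *
d=dict(np.load("scene0.npz")); Pd=cloud(d)
m=np.zeros((384,512),bool); m[220:232,171:186]=1; m&=(Pd[...,2]>.038)&(Pd[...,2]<.047)
vv,uu=np.nonzero(m); q=onz(d,np.c_[uu,vv],.042); print("scene A",len(uu),np.median(q,0),cv2.minAreaRect((q[:,:2]*1000).astype(np.float32)), np.median(Pd[m],0))
cv2.imwrite("pics/sc.png",np.hstack([cv2.resize(d["frame"][205:265,150:210],(400,400),interpolation=2),cv2.resize(np.load("w2.npz")["frame"][190:240,355:405],(400,400),interpolation=2)]))
w=dict(np.load("w2.npz")); P=cloud(w)
# bench-plane check of the wrist depth far left/right
for u,v in((170,230),(210,260),(380,260),(300,160),(450,215),(120,150)): print((u,v),np.nanmedian(P[v-4:v+5,u-4:u+5].reshape(-1,3),0).round(4))
st=[dict(np.load(f)) for f in("side0.npz","w2.npz")]
def tri(uvs,cs):
    A=np.zeros((3,3));b=np.zeros(3)
    for uv,c in zip(uvs,cs):
        o,r=ray(c,[uv]); r=r[0]/np.linalg.norm(r[0]); M=np.eye(3)-np.outer(r,r); A+=M;b+=M@o
    x=np.linalg.solve(A,b)
    return x
print("A w/side",tri([(244.3,152),(383,217)],st), "A scene/side",tri([(178,226),(244.3,152)],[d,st[0]]),"A scene/wrist",tri([(178,226),(383,217)],[d,st[1]]))
```

```text
scene A 64 [ 0.51061827 -0.06830377  0.042     ] ((510.343017578125, -68.6960220336914), (30.041828155517578, 28.039472579956055), 3.9358572959899902) [ 0.50979112 -0.06810738  0.04222409]
(170, 230) [ 5.683e-01 -4.311e-01 -2.000e-04]
(210, 260) [ 6.234e-01 -3.579e-01 -4.000e-04]
(380, 260) [ 0.6023 -0.0407 -0.0008]
(300, 160) [ 0.4262 -0.2117 -0.0009]
(450, 215) [ 5.045e-01  6.780e-02 -4.000e-04]
(120, 150) [ 0.433  -0.514  -0.0014]
A w/side [ 0.50697429 -0.07625885  0.04298201] A scene/side [ 0.51369004 -0.07026029  0.03801287] A scene/wrist [ 0.50675589 -0.07013097  0.03729063]
```

View pics/sc.png

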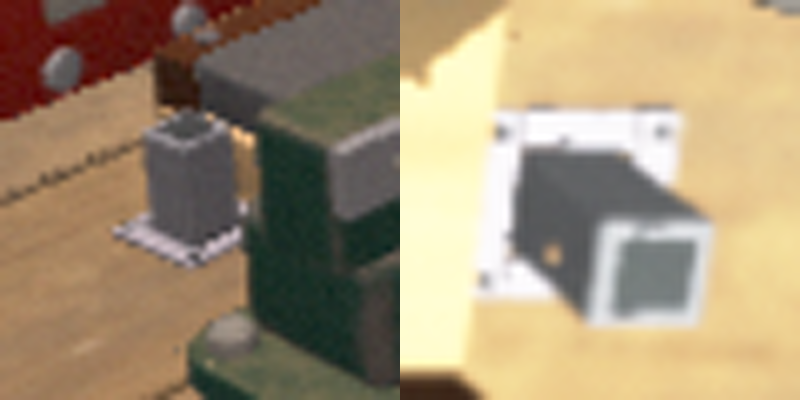

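The scene and wrist cameras agree on stop A, at (0.5115,-0.069). The side camera is about 12 mm off in y, so I'll trust the wrist. Stop B is then at (0.5305,-0.344), the jig origin at (0.521,-0.2065) and the yaw about 4°. Next I go above A.

Scaled: 21.7 cm / 100 = 0.217, 19.5 cm / 100 = 0.195.

>>> {"api": "send_rows", "payload": {"plan": [1, 0.01, 0.027, -0.01, 0, 0, 0, 1, 0.02, 0.054, -0.03, 0, 0, 0, 1, 0.03, 0.081, -0.05, 0, 0, 0, 1, 0.04, 0.11, -0.07, 0, 0, 0, 1, 0.05, 0.135, -0.09, 0, 0, 0, 1, 0.061, 0.165, -0.11, 0, 0, 0, 1, 0.071, 0.195, -0.13, 0, 0, 0, 1, 0.081, 0.217, -0.15, 0, 0, 0]}}

```text
t: 2.08
eef_pos: [0.5118, -0.0669, 0.1514]
orientation: [0.0, -0.036, 0.999, 0.0]
force: [0.1, -0.1, -0.4]
gripper_width: 0.0001
finger_force: 0.0
```

Scaled: -8 cm / 100 = -0.08, -6 cm / 100 = -0.06.

>>> {"api": "send_rows", "payload": {"plan": [1, 0, 0, -0.03, 0, 0, 0, 1, 0, 0, -0.06, 0, 0, 0, 1, 0, 0, -0.08, 0, 0, 0, 1, 0, 0, -0.08, 0, 0, 0, 1, 0, 0, -0.08, 0, 0, 0]}}

```text
t: 2.5
eef_pos: [0.5112, -0.0687, 0.0716]
orientation: [-0.001, -0.036, 0.999, -0.0]
force: [1.0, -0.2, 1.2]
gripper_width: -0.0002
finger_force: 0.0
```

Scaled: -4 cm / 100 = -0.04, -2.5 cm / 100 = -0.025.

>>> {"api": "send_rows", "payload": {"plan": [1, 0, 0, -0.01, 0, 0, 0, 1, 0, 0, -0.02, 0, 0, 0, 1, 0, 0, -0.025, 0, 0, 0, 1, 0, 0, -0.03, 0, 0, 0, 1, 0, 0, -0.035, 0, 0, 0, 1, 0, 0, -0.04, 0, 0, 0, 1, 0, 0, -0.04, 0, 0, 0]}}

```text
t: 3.08
eef_pos: [0.5116, -0.068, 0.0321]
orientation: [0.0, -0.036, 0.999, -0.0]
force: [-1.1, 0.6, 3.4]
gripper_width: 0.0002
finger_force: 1.8
```

Scaled: -0.8 cm / 100 = -0.008, -0.6 cm / 100 = -0.006.

>>> {"api": "send_rows", "payload": {"plan": [1, 0, 0, -0.002, 0, 0, 0, 1, 0, 0, -0.004, 0, 0, 0, 1, 0, 0, -0.006, 0, 0, 0, 1, 0, 0, -0.008, 0, 0, 0, 1, 0, 0, -0.008, 0, 0, 0, 1, 0, 0, -0.008, 0, 0, 0]}}

```text
t: 3.58
eef_pos: [0.5116, -0.0679, 0.0242]
orientation: [0.0, -0.036, 0.999, -0.0]
force: [-0.8, -2.2, 3.8]
gripper_width: 0.0002
finger_force: 2.0
```

Contact is confirmed at about 3.5 N. I'll go on in 1 mm steps.

Scaled: -0.4 cm / 100 = -0.004, -0.3 cm / 100 = -0.003.

>>> {"api": "send_rows", "payload": {"plan": [1, 0, 0, -0.001, 0, 0, 0, 1, 0, 0, -0.002, 0, 0, 0, 1, 0, 0, -0.003, 0, 0, 0, 1, 0, 0, -0.004, 0, 0, 0, 1, 0, 0, -0.004, 0, 0, 0, 1, 0, 0, -0.004, 0, 0, 0]}}

```text
t: 4.08
eef_pos: [0.5116, -0.0679, 0.0202]
orientation: [0.0, -0.036, 0.999, -0.0]
force: [-0.5, -1.9, 4.5]
gripper_width: 0.0002
finger_force: 2.2
```

Scaled: -0.1 cm / 100 = -0.001.

>>> {"api": "send_rows", "payload": {"plan": [1, 0, 0, -0.001, 0, 0, 0, 1, 0, 0, -0.001, 0, 0, 0, 1, 0, 0, -0.001, 0, 0, 0]}}

```text
t: 4.33
eef_pos: [0.5116, -0.0679, 0.0192]
orientation: [0.0, -0.036, 0.999, -0.0]
force: [0.7, -3.2, 4.8]
gripper_width: 0.0002
finger_force: 2.2
```

>>> {"api": "send_rows", "payload": {"plan": [1, 0, 0, -0.001, 0, 0, 0, 1, 0, 0, -0.001, 0, 0, 0, 1, 0, 0, -0.001, 0, 0, 0]}}

```text
t: 4.58
eef_pos: [0.5116, -0.0679, 0.0182]
orientation: [0.0, -0.036, 0.999, -0.0]
force: [-0.7, -3.5, 5.1]
gripper_width: -0.0006
finger_force: 2.4
```

Scaled: -0.1 cm / 100 = -0.001.

>>> {"api": "send_rows", "payload": {"plan": [1, 0, 0, -0.001, 0, 0, 0, 1, 0, 0, -0.001, 0, 0, 0, 1, 0, 0, -0.001, 0, 0, 0]}}

```text
t: 4.83
eef_pos: [0.5116, -0.0679, 0.0173]
orientation: [0.0, -0.036, 0.999, -0.0]
force: [-0.1, -2.5, 5.5]
gripper_width: -0.0003
finger_force: 2.5
```

Scaled: -0.1 cm / 100 = -0.001.

>>> {"api": "send_rows", "payload": {"plan": [1, 0, 0, -0.001, 0, 0, 0, 1, 0, 0, -0.001, 0, 0, 0, 1, 0, 0, -0.001, 0, 0, 0]}}

```text
t: 5.08
eef_pos: [0.5116, -0.0679, 0.0164]
orientation: [0.0, -0.036, 0.999, -0.0]
force: [-0.9, -2.9, 5.9]
gripper_width: 0.0002
finger_force: 2.9
```

Scaled: -0.1 cm / 100 = -0.001.

>>> {"api": "send_rows", "payload": {"plan": [1, 0, 0, -0.001, 0, 0, 0, 1, 0, 0, -0.001, 0, 0, 0, 1, 0, 0, -0.001, 0, 0, 0]}}

```text
t: 5.33
eef_pos: [0.5116, -0.0679, 0.0158]
orientation: [0.0, -0.036, 0.999, -0.0]
force: [-2.3, -3.0, 9.0]
gripper_width: 0.0
finger_force: 4.4
```

Scaled: -0.1 cm / 100 = -0.001.

>>> {"api": "send_rows", "payload": {"plan": [1, 0, 0, -0.001, 0, 0, 0, 1, 0, 0, -0.001, 0, 0, 0, 1, 0, 0, -0.001, 0, 0, 0]}}

```text
t: 5.58
eef_pos: [0.5116, -0.0679, 0.0152]
orientation: [0.0, -0.036, 0.999, -0.0]
force: [-3.2, -2.6, 11.3]
gripper_width: -0.0002
finger_force: 5.9
```

>>> {"api": "send_rows", "payload": {"plan": [1, 0, 0, -0.0004, 0, 0, 0, 1, 0, 0, -0.0004, 0, 0, 0, 1, 0, 0, -0.0004, 0, 0, 0]}}

```text
t: 5.83
eef_pos: [0.5117, -0.0679, 0.015]
orientation: [0.0, -0.036, 0.999, -0.0]
force: [-2.9, -2.2, 13.2]
gripper_width: 0.0002
finger_force: 6.5
```

Scaled: 1.3 cm / 100 = 0.013, 0.9 cm / 100 = 0.009.

>>> {"api": "send_rows", "payload": {"plan": [1, 0, 0, 0.002, 0, 0, 0, 1, 0, 0, 0.004, 0, 0, 0, 1, 0, 0, 0.006, 0, 0, 0, 1, 0, 0, 0.009, 0, 0, 0, 1, 0, 0, 0.013, 0, 0, 0, 1, 0, 0, 0.013, 0, 0, 0]}}

```text
t: 6.33
eef_pos: [0.5116, -0.0675, 0.027]
orientation: [0.0, -0.036, 0.999, 0.0]
force: [-0.4, 0.1, 0.4]
gripper_width: -0.0
finger_force: 0.0
```

A is locked: there is no force at z = 27 mm. Now across to B.

Scaled: -20 cm / 100 = -0.2, -16 cm / 100 = -0.16.

>>> {"api": "send_rows", "payload": {"plan": [1, 0, 0, 0.03, 0, 0, 0, 1, 0, 0, 0.06, 0, 0, 0, 1, 0, 0, 0.09, 0, 0, 0, 1, 0.002, -0.04, 0.1, 0, 0, 0, 1, 0.005, -0.08, 0.1, 0, 0, 0, 1, 0.008, -0.12, 0.1, 0, 0, 0, 1, 0.012, -0.16, 0.1, 0, 0, 0, 1, 0.014, -0.2, 0.1, 0, 0, 0]}}

```text
t: 7.0
eef_pos: [0.5255, -0.2692, 0.1266]
orientation: [0.0, -0.037, 0.999, 0.0]
force: [0.1, 0.4, -1.1]
gripper_width: -0.0004
finger_force: 0.0
```

Scaled: -7.6 cm / 100 = -0.076, -7 cm / 100 = -0.07.

>>> {"api": "send_rows", "payload": {"plan": [1, 0.003, -0.03, 0, 0, 0, 0, 1, 0.005, -0.06, 0, 0, 0, 0, 1, 0.005, -0.076, -0.01, 0, 0, 0, 1, 0.005, -0.076, -0.04, 0, 0, 0, 1, 0.005, -0.076, -0.07, 0, 0, 0, 1, 0.005, -0.076, -0.07, 0, 0, 0, 1, 0.005, -0.076, -0.07, 0, 0, 0]}}

```text
t: 7.58
eef_pos: [0.5292, -0.3433, 0.055]
orientation: [-0.002, -0.036, 0.999, 0.001]
force: [1.0, -0.0, -0.5]
gripper_width: -0.0
finger_force: 0.0
```

Run:
```python
from h import *
c=cam("side"); cv2.imwrite("pics/s3.png",cv2.resize(c["frame"][110:260,165:325],(800,600),interpolation=2))
P=cloud(c); print((P[145:163,236:254:2,2]*1000).round()[::2])
print(read_state()["eef_pos"])
```

```text
[[-1. -2. -1. -6. -5. -6. -1. -2. -6.]
 [-3. -3. -2.  0. -3. -4. -4. -1. -5.]
 [-3. -4. -3. -2. -4. -4. -2. -4. -2.]
 [-5. -4. -2. -4. -4. -3. -3. -3. -5.]
 [-3. -1. -6. -4. -2. -4. -3. -3. -2.]
 [-2. -4. -3. -4. -2. 18. -4. -3. -4.]
 [-0. -2. 19. 17. 21. 22. -3. -4. -2.]
 [-3. -4. 16. 19. 20. 21. 21. -2. -2.]
 [ 1.  2. 10. 17. 14. 13. 13.  0. -1.]]
[ 0.53082471 -0.34387652  0.05706344]
```

View pics/s3.png

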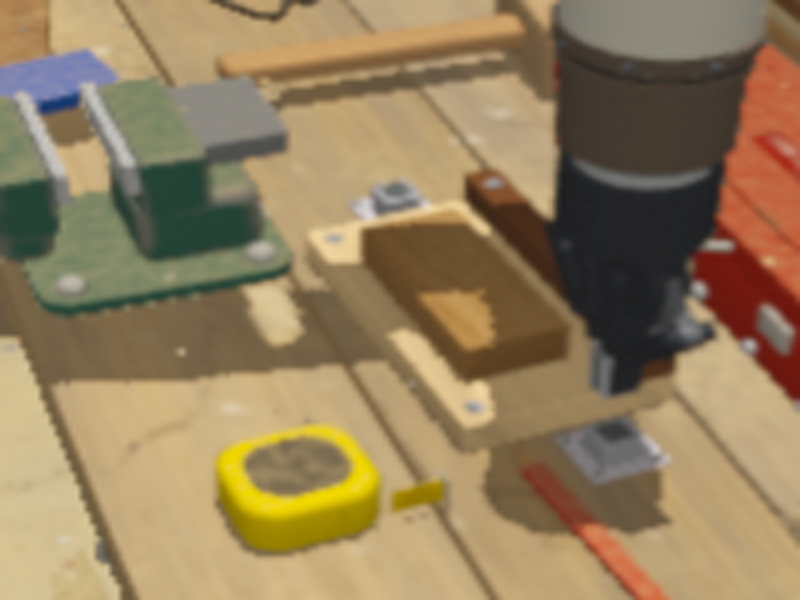

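A is sunk at (395,195) with its top about 20 mm above the bench, and the fingers hang over B at (613,440). Next I press B.

Scaled: -4 cm / 100 = -0.04, -3.8 cm / 100 = -0.038.

>>> {"api": "send_rows", "payload": {"plan": [1, 0, 0, -0.012, 0, 0, 0, 1, 0, 0, -0.024, 0, 0, 0, 1, 0, 0, -0.034, 0, 0, 0, 1, 0, 0, -0.038, 0, 0, 0, 1, 0, 0, -0.04, 0, 0, 0, 1, 0, 0, -0.04, 0, 0, 0, 1, 0, 0, -0.04, 0, 0, 0]}}

```text
t: 8.22
eef_pos: [0.5301, -0.3437, 0.0173]
orientation: [-0.0, -0.036, 0.999, 0.0]
force: [-1.9, 2.1, 5.3]
gripper_width: -0.0001
finger_force: 2.3
```

Scaled: -0.2 cm / 100 = -0.002, -0.1 cm / 100 = -0.001.

>>> {"api": "send_rows", "payload": {"plan": [1, 0, 0, -0.001, 0, 0, 0, 1, 0, 0, -0.002, 0, 0, 0, 1, 0, 0, -0.002, 0, 0, 0, 1, 0, 0, -0.002, 0, 0, 0]}}

```text
t: 8.55
eef_pos: [0.5304, -0.3438, 0.0154]
orientation: [0.0, -0.036, 0.999, 0.0]
force: [-1.3, 2.4, 5.5]
gripper_width: 0.0001
finger_force: 2.4
```

Scaled: -0.1 cm / 100 = -0.001.

>>> {"api": "send_rows", "payload": {"plan": [1, 0, 0, -0.001, 0, 0, 0, 1, 0, 0, -0.001, 0, 0, 0, 1, 0, 0, -0.001, 0, 0, 0]}}

```text
t: 8.8
eef_pos: [0.5304, -0.3439, 0.0143]
orientation: [0.0, -0.036, 0.999, -0.0]
force: [-2.6, 3.3, 4.3]
gripper_width: -0.0
finger_force: 2.6
```

Scaled: -0.1 cm / 100 = -0.001.

>>> {"api": "send_rows", "payload": {"plan": [1, 0, 0, -0.001, 0, 0, 0, 1, 0, 0, -0.001, 0, 0, 0, 1, 0, 0, -0.001, 0, 0, 0]}}

```text
t: 9.05
eef_pos: [0.5304, -0.3439, 0.0133]
orientation: [0.0, -0.036, 0.999, -0.0]
force: [-3.1, 2.3, 4.8]
gripper_width: -0.0002
finger_force: 2.7
```

Scaled: -0.1 cm / 100 = -0.001.

>>> {"api": "send_rows", "payload": {"plan": [1, 0, 0, -0.001, 0, 0, 0, 1, 0, 0, -0.001, 0, 0, 0, 1, 0, 0, -0.001, 0, 0, 0]}}

```text
t: 9.3
eef_pos: [0.5304, -0.3439, 0.0123]
orientation: [0.0, -0.036, 0.999, -0.0]
force: [-1.6, 2.5, 5.9]
gripper_width: 0.0002
finger_force: 2.7
```

Scaled: -0.1 cm / 100 = -0.001.

>>> {"api": "send_rows", "payload": {"plan": [1, 0, 0, -0.001, 0, 0, 0, 1, 0, 0, -0.001, 0, 0, 0, 1, 0, 0, -0.001, 0, 0, 0]}}

```text
t: 9.55
eef_pos: [0.5304, -0.3439, 0.0118]
orientation: [0.0, -0.036, 0.999, -0.0]
force: [-3.7, 3.3, 7.6]
gripper_width: 0.0
finger_force: 3.9
```

Scaled: -0.1 cm / 100 = -0.001.

>>> {"api": "send_rows", "payload": {"plan": [1, 0, 0, -0.001, 0, 0, 0, 1, 0, 0, -0.001, 0, 0, 0, 1, 0, 0, -0.001, 0, 0, 0]}}

```text
t: 9.8
eef_pos: [0.5304, -0.3439, 0.0113]
orientation: [0.0, -0.036, 0.999, -0.0]
force: [-5.0, 3.2, 9.8]
gripper_width: 0.0
finger_force: 5.1
```

Scaled: -0.1 cm / 100 = -0.001.

>>> {"api": "send_rows", "payload": {"plan": [1, 0, 0, -0.001, 0, 0, 0, 1, 0, 0, -0.001, 0, 0, 0, 1, 0, 0, -0.001, 0, 0, 0]}}

```text
t: 10.05
eef_pos: [0.5305, -0.3439, 0.0109]
orientation: [0.0, -0.037, 0.999, -0.0]
force: [-4.6, 3.8, 12.2]
gripper_width: 0.0001
finger_force: 6.3
```

Scaled: 14 cm / 100 = 0.14, 12 cm / 100 = 0.12.

>>> {"api": "send_rows", "payload": {"plan": [1, 0, 0, 0.004, 0, 0, 0, 1, 0, 0, 0.012, 0, 0, 0, 1, 0, 0, 0.022, 0, 0, 0, 1, 0, 0, 0.035, 0, 0, 0, 1, 0, 0, 0.06, 0, 0, 0, 1, 0, 0, 0.09, 0, 0, 0, 1, 0, 0, 0.12, 0, 0, 0, 1, 0, 0, 0.14, 0, 0, 0]}}

```text
t: 10.72
eef_pos: [0.5321, -0.3449, 0.1526]
orientation: [0.003, -0.036, 0.999, -0.002]
force: [0.7, -0.8, 0.3]
gripper_width: -0.0001
finger_force: 0.0
```

Scaled: -9 cm / 100 = -0.09, 8 cm / 100 = 0.08.

>>> {"api": "send_rows", "payload": {"plan": [1, -0.03, 0.025, 0.03, 0, 0, 0, 1, -0.06, 0.05, 0.06, 0, 0, 0, 1, -0.09, 0.07, 0.08, 0, 0, 0, 1, -0.09, 0.07, 0.08, 0, 0, 0, 1, -0.09, 0.07, 0.08, 0, 0, 0, 1, -0.09, 0.07, 0.08, 0, 0, 0]}}

```text
t: 11.22
eef_pos: [0.441, -0.2739, 0.2302]
orientation: [0.002, -0.036, 0.999, -0.001]
force: [-0.6, -0.6, -0.3]
gripper_width: -0.0
finger_force: 0.0
```

```bash
cat > meas.py <<'E'
from h import *
import sys
c=cam("wrist"); cv2.imwrite(f"pics/{sys.argv[1]}.png",c["frame"]); P=cloud(c); Z=P[...,2]
s=read_state(); print(s["t"],s["eef_pos"],s["qvel"].round(3).tolist())
hsv=cv2.cvtColor(c["frame"],cv2.COLOR_BGR2HSV).astype(int); S=hsv[...,1]
def rect(m,z,name):
    m=cv2.morphologyEx(m.astype(np.uint8),cv2.MORPH_OPEN,np.ones((3,3)))
    n,l,st,_=cv2.connectedComponentsWithStats(m)
    if n<2: print(name,"none"); return
    k=1+np.argmax(st[1:,4]); vv,uu=np.nonzero(l==k)
    Q=onz(c,np.c_[uu,vv],z)[:,:2]; r=cv2.minAreaRect((Q*1000).astype(np.float32))
    print(name,st[k,4],np.round(r[0],1),np.round(r[1],1),"ang",round(r[2],2),"z",np.nanmedian(Z[vv,uu]).round(4),"px",uu.mean().round(),vv.mean().round(),cv2.boxPoints(r).round(0).tolist())
def box(x,y,d): return (abs(P[...,0]-x)<d)&(abs(P[...,1]-y)<d)
rect(box(.51,-.205,.1)&(abs(P[...,0]-.495+.07*(P[...,1]+.205))<.052)&(Z>.046)&(Z<.065),.054,"oak")
rect((abs(P[...,0]-.562+.07*(P[...,1]+.205))<.025)&(abs(P[...,1]+.205)<.12)&(abs(Z-.048)<.006),.048,"fence")
for n,x,y in(("A",.5115,-.069),("B",.5305,-.344)):
    b=box(x,y,.024)&(S<70); 
    rect(b&(Z>.034),.042,n+" up"); rect(b&(Z>.01)&(Z<.03),.02,n+" down")
E
python3 meas.py w3
```

```text
11.2667 [ 0.44109107 -0.27411443  0.22905778] [-0.008, 0.037, 0.002, -0.001, -0.005, 0.001]
oak 4306 [ 497.9 -211.4] [ 60.4 139.9] ang 4.16 z 0.0535 px 307.0 219.0 [[463.0, -144.0], [473.0, -283.0], [533.0, -279.0], [523.0, -139.0]]
fence 883 [ 558.2 -156.4] [ 23.2 123.7] ang 3.92 z 0.0474 px 343.0 262.0 [[542.0, -96.0], [551.0, -219.0], [574.0, -217.0], [565.0, -94.0]]
A up none
A down 349 [511.9 -70.3] [27.8 29.4] ang 2.91 z 0.0216 px 395.0 228.0 [[497.0, -56.0], [499.0, -86.0], [527.0, -84.0], [525.0, -55.0]]
B up 316 [ 529.8 -342.6] [24.9 24.7] ang 4.28 z 0.0416 px 201.0 234.0 [[516.0, -331.0], [518.0, -356.0], [543.0, -354.0], [541.0, -329.0]]
B down 95 [ 522.1 -343. ] [ 9.1 24.4] ang 4.24 z 0.0201 px 204.0 221.0 [[517.0, -331.0], [518.0, -355.0], [528.0, -355.0], [526.0, -330.0]]
```

View pics/w3.png

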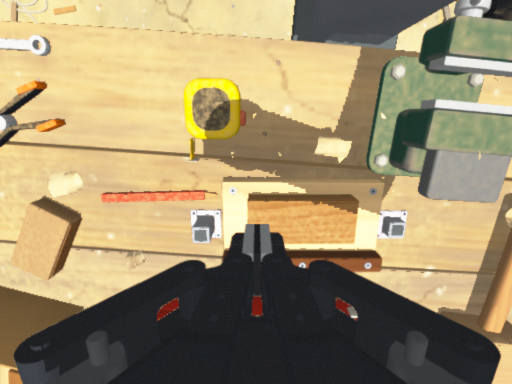

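A is down (z ≈ 21 mm, at (395,228)) and B is up (z ≈ 42 mm, at (201,234)). The oak at (307,219) needs about +23 mm in jig x and −53 mm in y. I'll push it to the fence first with half-open fingers.

Scaled: -19.5 cm / 100 = -0.195, 6.1 cm / 100 = 0.061.

>>> {"api": "send_rows", "payload": {"plan": [0.5, 0, 0.02, -0.03, 0, 0, 0, 0.5, -0.002, 0.04, -0.06, 0, 0, 0, 0.5, -0.002, 0.061, -0.09, 0, 0, 0, 0.5, -0.002, 0.061, -0.12, 0, 0, 0, 0.5, -0.002, 0.061, -0.15, 0, 0, 0, 0.5, -0.002, 0.061, -0.18, 0, 0, 0, 0.5, -0.002, 0.061, -0.195, 0, 0, 0, 0.5, -0.002, 0.061, -0.195, 0, 0, 0]}}

```text
t: 11.93
eef_pos: [0.436, -0.2127, 0.0289]
orientation: [-0.005, -0.036, 0.999, 0.001]
force: [-0.4, -0.3, 0.1]
gripper_width: 0.0426
finger_force: 0.0
```

Scaled: 2 cm / 100 = 0.02, 1.6 cm / 100 = 0.016.

>>> {"api": "send_rows", "payload": {"plan": [0.5, 0.004, 0.0003, 0, 0, 0, 0, 0.5, 0.008, 0.0006, 0, 0, 0, 0, 0.5, 0.012, 0.0008, 0, 0, 0, 0, 0.5, 0.016, 0.0011, 0, 0, 0, 0, 0.5, 0.02, 0.0014, 0, 0, 0, 0, 0.5, 0.02, 0.0014, 0, 0, 0, 0]}}

```text
t: 12.43
eef_pos: [0.4599, -0.2115, 0.0346]
orientation: [0.001, -0.036, 0.999, -0.0]
force: [-0.3, 0.4, 0.4]
gripper_width: 0.0429
finger_force: 0.0
```

Scaled: 1.2 cm / 100 = 0.012, 0.9 cm / 100 = 0.009.

>>> {"api": "send_rows", "payload": {"plan": [0.5, 0.003, 0.0002, 0, 0, 0, 0, 0.5, 0.006, 0.0004, 0, 0, 0, 0, 0.5, 0.009, 0.0006, 0, 0, 0, 0, 0.5, 0.012, 0.0008, 0, 0, 0, 0, 0.5, 0.012, 0.0008, 0, 0, 0, 0]}}

```text
t: 12.85
eef_pos: [0.4713, -0.2107, 0.0339]
orientation: [0.0, -0.036, 0.999, -0.0]
force: [0.1, -0.2, -0.2]
gripper_width: 0.0426
finger_force: 0.0
```

Scaled: 0.4 cm / 100 = 0.004, 0.2 cm / 100 = 0.002.

>>> {"api": "send_rows", "payload": {"plan": [0.5, 0.002, 0.0001, 0, 0, 0, 0, 0.5, 0.004, 0.0003, 0, 0, 0, 0, 0.5, 0.004, 0.0003, 0, 0, 0, 0]}}

```text
t: 13.1
eef_pos: [0.475, -0.2104, 0.0338]
orientation: [0.0, -0.036, 0.999, -0.0]
force: [-0.0, 0.1, 0.0]
gripper_width: 0.0425
finger_force: 0.0
```

```bash
python3 meas.py w4
```

```text
13.15 [ 0.47494141 -0.21035362  0.03378552] [-0.001, -0.003, -0.005, -0.002, 0.002, 0.001]
oak 5310 [ 485.3 -209.2] [49.6 75.1] ang 4.15 z 0.0535 px 257.0 280.0 [[458.0, -174.0], [463.0, -248.0], [513.0, -245.0], [507.0, -170.0]]
fence 292 [ 563.2 -289.1] [ 6.3 34.1] ang 51.93 z 0.0475 px 120.0 368.0 [[548.0, -281.0], [575.0, -302.0], [579.0, -297.0], [552.0, -276.0]]
A up none
A down 1412 [511.2 -71. ] [31.2 32. ] ang 6.5 z 0.0215 px 455.0 289.0 [[494.0, -57.0], [498.0, -89.0], [529.0, -85.0], [525.0, -53.0]]
B up 1326 [ 528.4 -338.8] [27.  29.4] ang 5.24 z 0.0414 px 35.0 307.0 [[514.0, -325.0], [516.0, -355.0], [543.0, -352.0], [541.0, -323.0]]
B down 963 [ 527.3 -341.3] [25.3 36.5] ang 4.86 z 0.0202 px 64.0 282.0 [[513.0, -324.0], [516.0, -361.0], [541.0, -358.0], [538.0, -322.0]]
```

View pics/w4.png

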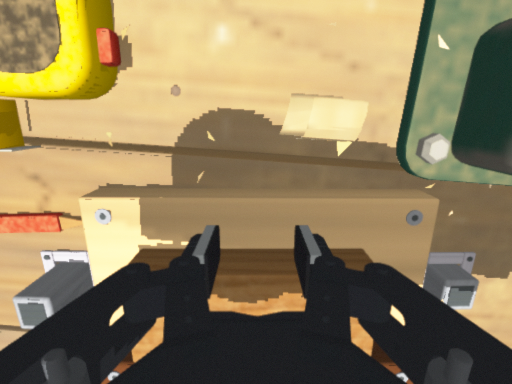

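The oak's near top edge is at row 249, just beyond the finger tips at (205,232) and (312,232). Block not clearly moved yet, so I'll compute the gap.

Run:
```python
from h import *
c=cam("wrist"); s=read_state()
print(s["eef_pos"]); print("oak near edge",onz(c,[(140,249),(250,249),(365,249)],.054).round(4).tolist())
P=cloud(c); print("col250",[(v,*(P[v,255]*1000).round(0)) for v in range(236,262,3)])
print("fence end/corners")
for p in [(205,232),(207,262),(312,232)]: print(p,(P[p[1],p[0]]*1000).round(0))
```

```text
[ 0.4748548  -0.21035406  0.03381045]
oak near edge [[0.4752, -0.2688, 0.054], [0.4711, -0.2133, 0.054], [0.467, -0.1553, 0.054]]
col250 [(236, np.float64(478.0), np.float64(-210.0), np.float64(24.0)), (239, np.float64(480.0), np.float64(-210.0), np.float64(24.0)), (242, np.float64(482.0), np.float64(-210.0), np.float64(23.0)), (245, np.float64(484.0), np.float64(-210.0), np.float64(24.0)), (248, np.float64(486.0), np.float64(-210.0), np.float64(23.0)), (251, np.float64(486.0), np.float64(-210.0), np.float64(28.0)), (254, np.float64(485.0), np.float64(-210.0), np.float64(33.0)), (257, np.float64(486.0), np.float64(-210.0), np.float64(34.0)), (260, np.float64(485.0), np.float64(-210.0), np.float64(39.0))]
fence end/corners
(205, 232) [ 466. -237.   49.]
(207, 262) [ 469. -232.   73.]
(312, 232) [ 473. -176.   24.]
```

The oak's near face is already at x = 0.486, so it has moved 18 mm at low friction. About 5 mm remain.

Scaled: 0.4 cm / 100 = 0.004, 0.03 cm / 100 = 0.0003.

>>> {"api": "send_rows", "payload": {"plan": [0.5, 0.002, 0.0001, 0, 0, 0, 0, 0.5, 0.004, 0.0003, 0, 0, 0, 0, 0.5, 0.004, 0.0003, 0, 0, 0, 0]}}

```text
t: 13.45
eef_pos: [0.479, -0.2101, 0.0338]
orientation: [0.0, -0.036, 0.999, -0.0]
force: [0.4, -0.1, -0.2]
gripper_width: 0.0427
finger_force: 0.0
```

Scaled: 0.1 cm / 100 = 0.001.

>>> {"api": "send_rows", "payload": {"plan": [0.5, 0.001, 0, 0, 0, 0, 0, 0.5, 0.001, 0, 0, 0, 0, 0, 0.5, 0.001, 0, 0, 0, 0, 0]}}

```text
t: 13.7
eef_pos: [0.4796, -0.21, 0.0338]
orientation: [0.0, -0.036, 0.999, -0.0]
force: [0.1, -0.6, 0.1]
gripper_width: 0.0427
finger_force: 0.1
```

Scaled: 0.1 cm / 100 = 0.001.

>>> {"api": "send_rows", "payload": {"plan": [0.5, 0.001, 0, 0, 0, 0, 0, 0.5, 0.001, 0, 0, 0, 0, 0, 0.5, 0.001, 0, 0, 0, 0, 0]}}

```text
t: 13.95
eef_pos: [0.4805, -0.21, 0.0338]
orientation: [0.0, -0.036, 0.999, -0.0]
force: [-0.2, -0.7, 0.8]
gripper_width: 0.0427
finger_force: 0.2
```

>>> {"api": "send_rows", "payload": {"plan": [0.5, 0.001, 0, 0, 0, 0, 0, 0.5, 0.001, 0, 0, 0, 0, 0, 0.5, 0.001, 0, 0, 0, 0, 0]}}

```text
t: 14.2
eef_pos: [0.4816, -0.2101, 0.0338]
orientation: [0.0, -0.036, 0.999, -0.0]
force: [-0.5, 0.2, 0.0]
gripper_width: 0.0426
finger_force: 0.2
```

Scaled: 0.1 cm / 100 = 0.001.

>>> {"api": "send_rows", "payload": {"plan": [0.5, 0.001, 0, 0, 0, 0, 0, 0.5, 0.001, 0, 0, 0, 0, 0, 0.5, 0.001, 0, 0, 0, 0, 0]}}

```text
t: 14.45
eef_pos: [0.4821, -0.21, 0.0338]
orientation: [-0.0, -0.036, 0.999, 0.0]
force: [-1.0, 0.3, -0.6]
gripper_width: 0.0426
finger_force: 0.8
```

Scaled: 0.1 cm / 100 = 0.001.

>>> {"api": "send_rows", "payload": {"plan": [0.5, 0.001, 0, 0, 0, 0, 0, 0.5, 0.001, 0, 0, 0, 0, 0, 0.5, 0.001, 0, 0, 0, 0, 0]}}

```text
t: 14.7
eef_pos: [0.4822, -0.21, 0.0336]
orientation: [-0.001, -0.036, 0.999, 0.0]
force: [-5.0, 0.3, 3.4]
gripper_width: 0.0428
finger_force: 2.4
```

Run:
```python
from h import *
c=cam("wrist"); s=read_state(); P=cloud(c)
print(s["eef_pos"],s["force"])
for u in (230,245,257,270,285): print("x of oak face",u,[tuple((P[v,u]*1000).round(1)) for v in range(252,272,4)])
```

```text
[ 0.4821892  -0.20998225  0.03361067] [-4.72099965 -0.0755341   4.0399469 ]
x of oak face 230 [(np.float64(494.3), np.float64(-224.7), np.float64(29.0)), (np.float64(494.2), np.float64(-224.2), np.float64(34.0)), (np.float64(494.2), np.float64(-223.7), np.float64(38.6)), (np.float64(494.6), np.float64(-223.4), np.float64(42.2)), (np.float64(494.1), np.float64(-222.9), np.float64(47.2))]
x of oak face 245 [(np.float64(494.0), np.float64(-215.6), np.float64(28.2)), (np.float64(493.7), np.float64(-215.4), np.float64(33.8)), (np.float64(493.6), np.float64(-215.2), np.float64(38.6)), (np.float64(493.0), np.float64(-215.0), np.float64(43.9)), (np.float64(493.2), np.float64(-214.8), np.float64(47.6))]
x of oak face 257 [(np.float64(493.0), np.float64(-208.3), np.float64(29.2)), (np.float64(493.1), np.float64(-208.3), np.float64(33.9)), (np.float64(493.9), np.float64(-208.2), np.float64(37.2)), (np.float64(492.8), np.float64(-208.3), np.float64(43.3)), (np.float64(493.2), np.float64(-208.3), np.float64(46.9))]
x of oak face 270 [(np.float64(492.2), np.float64(-200.5), np.float64(29.6)), (np.float64(492.5), np.float64(-200.6), np.float64(34.0)), (np.float64(492.5), np.float64(-200.9), np.float64(38.6)), (np.float64(492.3), np.float64(-201.1), np.float64(43.4)), (np.float64(492.6), np.float64(-201.3), np.float64(47.0))]
x of oak face 285 [(np.float64(491.6), np.float64(-191.4), np.float64(29.6)), (np.float64(491.3), np.float64(-192.0), np.float64(35.0)), (np.float64(491.9), np.float64(-192.3), np.float64(38.6)), (np.float64(492.3), np.float64(-192.6), np.float64(42.4)), (np.float64(492.4), np.float64(-193.0), np.float64(46.4))]
```

It is flat against the fence at 5 N. Now I lift and go to the oak's far (+y) end.

Scaled: 9.9 cm / 100 = 0.099, 1.5 cm / 100 = 0.015.

>>> {"api": "send_rows", "payload": {"plan": [0.5, -0.007, 0, 0, 0, 0, 0, 0.5, -0.02, 0, 0, 0, 0, 0, 0.7, -0.02, 0, 0.03, 0, 0, 0, 1, -0.02, 0, 0.06, 0, 0, 0, 1, -0.01, 0.03, 0.08, 0, 0, 0, 1, 0.015, 0.065, 0.08, 0, 0, 0, 1, 0.031, 0.099, 0.08, 0, 0, 0, 1, 0.031, 0.099, 0.08, 0, 0, 0]}}

```text
t: 15.42
eef_pos: [0.5197, -0.1067, 0.1154]
orientation: [0.005, -0.039, 0.999, 0.0]
force: [-0.8, 0.0, 0.3]
gripper_width: 0.0
finger_force: 0.0
```

>>> {"api": "send_rows", "payload": {"plan": [1, 0, 0, 0, 0, 0, 0, 1, 0, 0, 0, 0, 0, 0]}}

```text
t: 15.58
eef_pos: [0.5148, -0.1108, 0.1137]
orientation: [0.001, -0.037, 0.999, 0.0]
force: [0.4, 0.5, -0.0]
gripper_width: -0.0002
finger_force: 0.0
```

```bash
python3 meas.py w5; cp meas.py m.py
```

```text
15.6333 [ 0.51436017 -0.11138855  0.11364818] [-0.017, -0.002, -0.004, -0.0, -0.005, -0.003]
oak 11452 [ 519.3 -209.1] [ 55.6 140.4] ang 3.99 z 0.0536 px 133.0 201.0 [[487.0, -141.0], [496.0, -281.0], [552.0, -277.0], [542.0, -137.0]]
fence 4577 [ 558.3 -220.7] [ 33.8 181.7] ang 4.42 z 0.0477 px 126.0 248.0 [[534.0, -131.0], [548.0, -313.0], [582.0, -310.0], [568.0, -129.0]]
A up 13553 [660.1  35.8] [255.5 111.2] ang 66.24 z 0.195 px 397.0 334.0 [[558.0, -59.0], [659.0, -104.0], [762.0, 130.0], [661.0, 175.0]]
A down 740 [512.6 -68.4] [25.8 25.1] ang 4.21 z 0.0218 px 302.0 194.0 [[499.0, -57.0], [501.0, -82.0], [526.0, -80.0], [525.0, -55.0]]
B up 187 [ 530.1 -326. ] [ 7.  25.8] ang 79.27 z 0.0373 px 3.0 201.0 [[517.0, -327.0], [542.0, -332.0], [543.0, -325.0], [518.0, -320.0]]
B down 529 [ 531.7 -334.8] [27.3 26.4] ang 4.07 z 0.0203 px 18.0 192.0 [[517.0, -323.0], [519.0, -349.0], [546.0, -347.0], [544.0, -321.0]]
```

Scaled: -7.8 cm / 100 = -0.078, -6 cm / 100 = -0.06.

>>> {"api": "send_rows", "payload": {"plan": [1, 0, 0, -0.03, 0, 0, 0, 1, 0, 0, -0.06, 0, 0, 0, 1, 0, 0, -0.078, 0, 0, 0, 1, 0, 0, -0.078, 0, 0, 0, 1, 0.0003, -0.005, -0.078, 0, 0, 0, 1, 0.0006, -0.009, -0.078, 0, 0, 0, 1, 0.001, -0.013, -0.078, 0, 0, 0, 1, 0.0012, -0.017, -0.078, 0, 0, 0]}}

```text
t: 16.3
eef_pos: [0.5168, -0.1288, 0.0373]
orientation: [0.002, -0.036, 0.999, -0.0]
force: [-0.1, -0.1, 0.6]
gripper_width: -0.0
finger_force: 0.7
```

Scaled: -3.5 cm / 100 = -0.035, -3 cm / 100 = -0.03.

>>> {"api": "send_rows", "payload": {"plan": [1, 0.0004, -0.005, 0, 0, 0, 0, 1, 0.0007, -0.01, 0, 0, 0, 0, 1, 0.001, -0.015, 0, 0, 0, 0, 1, 0.0014, -0.02, 0, 0, 0, 0, 1, 0.0018, -0.025, 0, 0, 0, 0, 1, 0.0021, -0.03, 0, 0, 0, 0, 1, 0.0025, -0.035, 0, 0, 0, 0, 1, 0.0025, -0.035, 0, 0, 0, 0]}}

```text
t: 16.97
eef_pos: [0.5182, -0.164, 0.0357]
orientation: [-0.0, -0.036, 0.999, -0.0]
force: [-0.6, -0.3, 0.9]
gripper_width: -0.0001
finger_force: 0.0
```

Scaled: -0.9 cm / 100 = -0.009, -0.6 cm / 100 = -0.006.

>>> {"api": "send_rows", "payload": {"plan": [1, 0.0002, -0.003, 0, 0, 0, 0, 1, 0.0004, -0.006, 0, 0, 0, 0, 1, 0.0006, -0.009, 0, 0, 0, 0, 1, 0.0006, -0.009, 0, 0, 0, 0]}}

```text
t: 17.3
eef_pos: [0.5187, -0.1725, 0.0357]
orientation: [-0.0, -0.036, 0.999, -0.0]
force: [0.9, 0.3, 0.5]
gripper_width: -0.0001
finger_force: 0.0
```

Scaled: -0.2 cm / 100 = -0.002, -0.1 cm / 100 = -0.001.

>>> {"api": "send_rows", "payload": {"plan": [1, 0.0001, -0.001, 0, 0, 0, 0, 1, 0.0002, -0.002, 0, 0, 0, 0, 1, 0.0002, -0.002, 0, 0, 0, 0, 1, 0.0002, -0.002, 0, 0, 0, 0]}}

```text
t: 17.63
eef_pos: [0.519, -0.1741, 0.0358]
orientation: [0.0, -0.036, 0.999, -0.0]
force: [0.6, -0.1, -0.3]
gripper_width: 0.0002
finger_force: 0.0
```

Scaled: -0.1 cm / 100 = -0.001, 0.01 cm / 100 = 0.0001.

>>> {"api": "send_rows", "payload": {"plan": [1, 0.0001, -0.001, 0, 0, 0, 0, 1, 0.0001, -0.001, 0, 0, 0, 0, 1, 0.0001, -0.001, 0, 0, 0, 0]}}

```text
t: 17.88
eef_pos: [0.5191, -0.1751, 0.0358]
orientation: [0.0, -0.036, 0.999, -0.0]
force: [0.9, -0.0, -0.5]
gripper_width: -0.0005
finger_force: 0.1
```

Scaled: -0.1 cm / 100 = -0.001, 0.01 cm / 100 = 0.0001.

>>> {"api": "send_rows", "payload": {"plan": [1, 0.0001, -0.001, 0, 0, 0, 0, 1, 0.0001, -0.001, 0, 0, 0, 0, 1, 0.0001, -0.001, 0, 0, 0, 0]}}

```text
t: 18.13
eef_pos: [0.5192, -0.1761, 0.0358]
orientation: [0.0, -0.036, 0.999, -0.0]
force: [-0.6, 0.4, -0.8]
gripper_width: 0.0002
finger_force: 0.2
```

Scaled: -0.1 cm / 100 = -0.001, 0.01 cm / 100 = 0.0001.

>>> {"api": "send_rows", "payload": {"plan": [1, 0.0001, -0.001, 0, 0, 0, 0, 1, 0.0001, -0.001, 0, 0, 0, 0, 1, 0.0001, -0.001, 0, 0, 0, 0]}}

```text
t: 18.38
eef_pos: [0.5193, -0.1771, 0.0358]
orientation: [0.0, -0.036, 0.999, -0.0]
force: [0.1, -0.2, 0.0]
gripper_width: 0.0001
finger_force: 0.2
```

Scaled: -0.1 cm / 100 = -0.001, 0.01 cm / 100 = 0.0001.

>>> {"api": "send_rows", "payload": {"plan": [1, 0.0001, -0.001, 0, 0, 0, 0, 1, 0.0001, -0.001, 0, 0, 0, 0, 1, 0.0001, -0.001, 0, 0, 0, 0]}}

```text
t: 18.63
eef_pos: [0.5194, -0.1781, 0.0358]
orientation: [0.0, -0.036, 0.999, -0.0]
force: [-0.3, 0.8, 1.3]
gripper_width: 0.0002
finger_force: 0.1
```

>>> {"api": "send_rows", "payload": {"plan": [1, 0.0001, -0.001, 0, 0, 0, 0, 1, 0.0001, -0.001, 0, 0, 0, 0, 1, 0.0001, -0.001, 0, 0, 0, 0]}}

```text
t: 18.88
eef_pos: [0.5195, -0.1787, 0.0358]
orientation: [-0.0, -0.036, 0.999, 0.0]
force: [-0.8, 4.5, 0.7]
gripper_width: 0.0003
finger_force: 1.8
```

Contact with stop B at 4.5 N. I back off, lift and check.

Scaled: 19 cm / 100 = 0.19, 17 cm / 100 = 0.17.

>>> {"api": "send_rows", "payload": {"plan": [1, 0, 0.006, 0, 0, 0, 0, 1, 0, 0.02, 0, 0, 0, 0, 1, 0, 0.02, 0.04, 0, 0, 0, 1, -0.02, 0.02, 0.08, 0, 0, 0, 1, -0.05, 0, 0.11, 0, 0, 0, 1, -0.08, -0.03, 0.14, 0, 0, 0, 1, -0.11, -0.06, 0.17, 0, 0, 0, 1, -0.12, -0.09, 0.19, 0, 0, 0]}}

```text
t: 19.55
eef_pos: [0.4065, -0.2527, 0.2145]
orientation: [0.0, -0.037, 0.999, -0.0]
force: [1.2, -0.8, -1.3]
gripper_width: -0.0002
finger_force: 0.0
```

>>> {"api": "send_rows", "payload": {"plan": [1, 0, 0, 0, 0, 0, 0, 1, 0, 0, 0, 0, 0, 0, 1, 0, 0, 0, 0, 0, 0]}}

```text
t: 19.8
eef_pos: [0.4084, -0.2526, 0.2125]
orientation: [-0.0, -0.036, 0.999, 0.0]
force: [-0.9, -0.0, -0.5]
gripper_width: 0.0
finger_force: 0.0
```

```bash
python3 meas.py w6
```

```text
19.85 [ 0.40843579 -0.2521928   0.21195556] [0.015, 0.017, -0.002, 0.002, -0.0, 0.004]
oak 350 [ 511.2 -292.5] [32.  23.6] ang 1.23 z 0.0535 px 217.0 254.0 [[495.0, -281.0], [495.0, -305.0], [527.0, -304.0], [527.0, -280.0]]
fence 24 [ 573.7 -240.3] [3.2 9.4] ang 4.07 z 0.0477 px 256.0 298.0 [[572.0, -236.0], [572.0, -245.0], [576.0, -245.0], [575.0, -235.0]]
A up none
A down 340 [510.9 -70.1] [26.4 27.8] ang 3.77 z 0.0215 px 381.0 254.0 [[497.0, -57.0], [499.0, -85.0], [525.0, -83.0], [523.0, -55.0]]
B up 143 [ 526.  -344.7] [17.2 19. ] ang 89.86 z 0.0413 px 179.0 258.0 [[516.0, -353.0], [535.0, -353.0], [535.0, -336.0], [517.0, -336.0]]
B down 59 [ 521.  -348.7] [ 7.6 14.5] ang 4.26 z 0.0202 px 181.0 248.0 [[517.0, -342.0], [518.0, -356.0], [525.0, -356.0], [524.0, -341.0]]
```

View pics/w6.png

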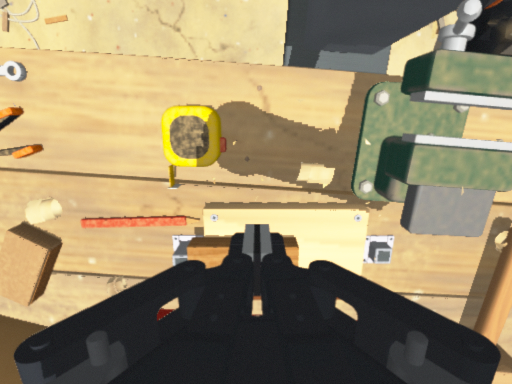

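The fingers hide the oak, with only its near edge visible at about (245,240). Nothing else has moved. A final light nudge to the fence at the block's centre makes it square.

Scaled: -17.7 cm / 100 = -0.177, -15 cm / 100 = -0.15.

>>> {"api": "send_rows", "payload": {"plan": [0.5, 0.015, -0.003, -0.03, 0, 0, 0, 0.5, 0.03, -0.006, -0.06, 0, 0, 0, 0.5, 0.045, -0.009, -0.09, 0, 0, 0, 0.5, 0.054, -0.009, -0.12, 0, 0, 0, 0.5, 0.054, -0.009, -0.15, 0, 0, 0, 0.5, 0.054, -0.009, -0.177, 0, 0, 0, 0.5, 0.054, -0.009, -0.177, 0, 0, 0, 0.5, 0.054, -0.009, -0.177, 0, 0, 0]}}

```text
t: 20.52
eef_pos: [0.4619, -0.2607, 0.0339]
orientation: [-0.003, -0.037, 0.999, 0.001]
force: [0.9, 1.3, -0.2]
gripper_width: 0.0425
finger_force: 0.0
```

Scaled: 1.9 cm / 100 = 0.019, 1.5 cm / 100 = 0.015.

>>> {"api": "send_rows", "payload": {"plan": [0.5, 0.005, 0, 0, 0, 0, 0, 0.5, 0.01, 0, 0, 0, 0, 0, 0.5, 0.015, 0, 0, 0, 0, 0, 0.5, 0.019, 0, 0, 0, 0, 0, 0.5, 0.019, 0, 0, 0, 0, 0, 0.5, 0.019, 0, 0, 0, 0, 0]}}

```text
t: 21.02
eef_pos: [0.4823, -0.2617, 0.0365]
orientation: [0.001, -0.036, 0.999, -0.0]
force: [-0.9, -1.2, 0.5]
gripper_width: 0.0429
finger_force: 0.0
```

Scaled: 0.2 cm / 100 = 0.002, 0.1 cm / 100 = 0.001.

>>> {"api": "send_rows", "payload": {"plan": [0.5, 0.001, 0, 0, 0, 0, 0, 0.5, 0.002, 0, 0, 0, 0, 0, 0.5, 0.002, 0, 0, 0, 0, 0]}}

```text
t: 21.27
eef_pos: [0.4838, -0.2617, 0.0359]
orientation: [0.0, -0.036, 0.999, -0.0]
force: [0.5, 0.8, -0.7]
gripper_width: 0.0427
finger_force: 0.0
```

Scaled: 0.1 cm / 100 = 0.001.

>>> {"api": "send_rows", "payload": {"plan": [0.5, 0.001, 0, 0, 0, 0, 0, 0.5, 0.001, 0, 0, 0, 0, 0, 0.5, 0.001, 0, 0, 0, 0, 0]}}

```text
t: 21.52
eef_pos: [0.4848, -0.2617, 0.0358]
orientation: [-0.0, -0.036, 0.999, 0.0]
force: [-0.2, 0.0, -0.0]
gripper_width: 0.043
finger_force: 0.0
```

Scaled: 0.1 cm / 100 = 0.001.

>>> {"api": "send_rows", "payload": {"plan": [0.5, 0.001, 0, 0, 0, 0, 0, 0.5, 0.001, 0, 0, 0, 0, 0, 0.5, 0.001, 0, 0, 0, 0, 0]}}

```text
t: 21.77
eef_pos: [0.4856, -0.2616, 0.0358]
orientation: [-0.0, -0.036, 0.999, 0.0]
force: [-0.3, -0.0, 1.2]
gripper_width: 0.0425
finger_force: 0.3
```

Scaled: 0.1 cm / 100 = 0.001.

>>> {"api": "send_rows", "payload": {"plan": [0.5, 0.001, 0, 0, 0, 0, 0, 0.5, 0.001, 0, 0, 0, 0, 0, 0.5, 0.001, 0, 0, 0, 0, 0]}}

```text
t: 22.02
eef_pos: [0.4857, -0.2616, 0.0357]
orientation: [-0.001, -0.036, 0.999, 0.0]
force: [-3.7, 0.5, 2.8]
gripper_width: 0.043
finger_force: 1.8
```

Scaled: 0.05 cm / 100 = 0.0005.

>>> {"api": "send_rows", "payload": {"plan": [0.5, 0.0005, 0, 0, 0, 0, 0, 0.5, 0.0005, 0, 0, 0, 0, 0, 0.5, 0.0005, 0, 0, 0, 0, 0]}}

```text
t: 22.27
eef_pos: [0.4857, -0.2615, 0.0357]
orientation: [-0.002, -0.036, 0.999, 0.0]
force: [-4.5, 0.5, 4.0]
gripper_width: 0.043
finger_force: 2.6
```

The contact sits exactly where the fence predicts. I retreat to a spot where the wrist camera sees the oak.

Scaled: 15 cm / 100 = 0.15, 14 cm / 100 = 0.14.

>>> {"api": "send_rows", "payload": {"plan": [0.5, -0.005, 0, 0, 0, 0, 0, 0.5, -0.02, 0, 0, 0, 0, 0, 0.7, -0.02, 0, 0.04, 0, 0, 0, 1, -0.02, 0.02, 0.08, 0, 0, 0, 1, -0.02, 0.05, 0.12, 0, 0, 0, 1, -0.02, 0.08, 0.15, 0, 0, 0, 1, -0.02, 0.11, 0.15, 0, 0, 0, 1, -0.02, 0.14, 0.15, 0, 0, 0]}}

```text
t: 22.93
eef_pos: [0.4703, -0.12, 0.1899]
orientation: [0.006, -0.036, 0.999, -0.0]
force: [0.0, 0.4, -0.3]
gripper_width: -0.0002
finger_force: 0.0
```

>>> {"api": "send_rows", "payload": {"plan": [1, 0, 0, 0, 0, 0, 0, 1, 0, 0, 0, 0, 0, 0, 1, 0, 0, 0, 0, 0, 0, 1, 0, 0, 0, 0, 0, 0]}}

```text
t: 23.27
eef_pos: [0.4676, -0.1223, 0.1856]
orientation: [0.0, -0.036, 0.999, -0.0]
force: [0.0, -0.4, 0.5]
gripper_width: 0.0001
finger_force: 0.0
```

```bash
sed -i 's/abs(P\[...,0\]-.495+.07\*(P\[...,1\]+.205))<.052/abs(P[...,0]-.52+.07*(P[...,1]+.205))<.045/; s/box(.51,-.205,.1)/box(.52,-.26,.1)/' meas.py; sed -i 's/(Z>.046)&(Z<.065)/(Z>.0505)\&(Z<.06)/' meas.py; python3 meas.py w7
```

```text
23.3167 [ 0.46744861 -0.12244878  0.18551995] [-0.007, 0.001, -0.0, -0.002, -0.005, 0.0]
oak 6194 [ 526.1 -260.5] [ 60.6 139.6] ang 3.5 z 0.0536 px 129.0 225.0 [[492.0, -193.0], [500.0, -332.0], [561.0, -328.0], [552.0, -189.0]]
fence 2121 [ 562.  -230.4] [ 27.3 162.2] ang 4.34 z 0.0477 px 157.0 256.0 [[542.0, -151.0], [555.0, -312.0], [582.0, -310.0], [570.0, -149.0]]
A up none
A down 419 [511.7 -68.6] [26.1 25. ] ang 4.07 z 0.0218 px 297.0 215.0 [[498.0, -57.0], [500.0, -82.0], [526.0, -80.0], [524.0, -55.0]]
B up 223 [ 530.5 -347.1] [23.7 14.1] ang 3.72 z 0.0416 px 59.0 221.0 [[518.0, -341.0], [519.0, -355.0], [543.0, -353.0], [542.0, -339.0]]
B down none
```

The oak's end lies within about 1 mm of B, and it is square to within 0.5°. One last light nudge toward B will make that certain.

Scaled: -14.9 cm / 100 = -0.149, 5.1 cm / 100 = 0.051.

>>> {"api": "send_rows", "payload": {"plan": [1, 0.02, -0.01, 0, 0, 0, 0, 1, 0.04, -0.02, 0, 0, 0, 0, 1, 0.05, -0.03, -0.03, 0, 0, 0, 1, 0.051, -0.035, -0.06, 0, 0, 0, 1, 0.051, -0.035, -0.09, 0, 0, 0, 1, 0.051, -0.035, -0.12, 0, 0, 0, 1, 0.051, -0.035, -0.14, 0, 0, 0, 1, 0.051, -0.035, -0.149, 0, 0, 0]}}

```text
t: 23.98
eef_pos: [0.516, -0.1578, 0.0332]
orientation: [-0.003, -0.035, 0.999, 0.0]
force: [-0.4, -0.6, 0.4]
gripper_width: 0.0001
finger_force: 0.0
```

Scaled: -1.8 cm / 100 = -0.018, -1.5 cm / 100 = -0.015.

>>> {"api": "send_rows", "payload": {"plan": [1, 0, 0, 0, 0, 0, 0, 1, 0, 0, 0, 0, 0, 0, 1, 0.0003, -0.005, 0, 0, 0, 0, 1, 0.0006, -0.01, 0, 0, 0, 0, 1, 0.001, -0.015, 0, 0, 0, 0, 1, 0.001, -0.018, 0, 0, 0, 0, 1, 0.001, -0.018, 0, 0, 0, 0]}}

```text
t: 24.57
eef_pos: [0.5197, -0.1755, 0.0376]
orientation: [0.001, -0.036, 0.999, -0.0]
force: [0.7, -0.1, 0.3]
gripper_width: 0.0001
finger_force: 0.0
```

Scaled: -0.1 cm / 100 = -0.001, 0.01 cm / 100 = 0.0001.

>>> {"api": "send_rows", "payload": {"plan": [1, 0.0001, -0.001, 0, 0, 0, 0, 1, 0.0001, -0.001, 0, 0, 0, 0, 1, 0.0001, -0.001, 0, 0, 0, 0]}}

```text
t: 24.82
eef_pos: [0.5194, -0.1757, 0.0369]
orientation: [0.0, -0.036, 0.999, 0.0]
force: [-0.3, 0.0, -0.2]
gripper_width: 0.0003
finger_force: 0.0
```

Scaled: -0.2 cm / 100 = -0.002, -0.1 cm / 100 = -0.001.

>>> {"api": "send_rows", "payload": {"plan": [1, 0.0001, -0.001, 0, 0, 0, 0, 1, 0.0002, -0.002, 0, 0, 0, 0, 1, 0.0002, -0.002, 0, 0, 0, 0]}}

```text
t: 25.07
eef_pos: [0.5197, -0.1777, 0.0369]
orientation: [-0.0, -0.036, 0.999, -0.0]
force: [0.8, -0.1, 0.8]
gripper_width: -0.0005
finger_force: 0.0
```

Scaled: -0.1 cm / 100 = -0.001, 0.01 cm / 100 = 0.0001.

>>> {"api": "send_rows", "payload": {"plan": [1, 0.0001, -0.001, 0, 0, 0, 0, 1, 0.0001, -0.001, 0, 0, 0, 0, 1, 0.0001, -0.001, 0, 0, 0, 0]}}

```text
t: 25.32
eef_pos: [0.5197, -0.1786, 0.0368]
orientation: [-0.0, -0.036, 0.999, 0.0]
force: [0.1, -0.2, 1.2]
gripper_width: 0.0001
finger_force: 0.4
```

Scaled: -0.1 cm / 100 = -0.001, 0.01 cm / 100 = 0.0001.

>>> {"api": "send_rows", "payload": {"plan": [1, 0.0001, -0.001, 0, 0, 0, 0, 1, 0.0001, -0.001, 0, 0, 0, 0, 1, 0.0001, -0.001, 0, 0, 0, 0]}}

```text
t: 25.57
eef_pos: [0.5197, -0.1788, 0.0368]
orientation: [-0.0, -0.036, 0.999, 0.001]
force: [0.8, 4.7, 0.9]
gripper_width: 0.0
finger_force: 2.7
```

Firm at the same place, so the oak is against B. I retreat and hand in.

>>> {"api": "send_rows", "payload": {"plan": [1, 0, 0.005, 0, 0, 0, 0, 1, 0, 0.02, 0, 0, 0, 0, 1, 0, 0.025, 0.04, 0, 0, 0, 1, 0, 0.025, 0.08, 0, 0, 0, 1, 0, 0.025, 0.12, 0, 0, 0, 1, 0, 0.025, 0.14, 0, 0, 0, 1, 0, 0.025, 0.14, 0, 0, 0, 1, 0, 0.025, 0.14, 0, 0, 0]}}

```text
t: 26.23
eef_pos: [0.5203, -0.1546, 0.1783]
orientation: [0.002, -0.036, 0.999, -0.0]
force: [0.6, -0.2, -0.8]
gripper_width: 0.0002
finger_force: 0.0
```

```bash
python3 meas.py w8; python3 -c "
from station import close_job; print(close_job())"
```

```text
26.2833 [ 0.51930106 -0.15453618  0.17669842] [-0.002, 0.027, -0.025, -0.003, -0.001, -0.0]
oak 7567 [ 526.4 -260.7] [ 59.5 139.4] ang 3.97 z 0.0536 px 153.0 183.0 [[492.0, -193.0], [502.0, -332.0], [561.0, -328.0], [551.0, -189.0]]
fence 3638 [ 556.5 -203. ] [ 34.4 218.5] ang 3.78 z 0.0476 px 211.0 218.0 [[532.0, -95.0], [547.0, -313.0], [581.0, -311.0], [567.0, -93.0]]
A up none
A down 481 [512.6 -68.8] [24.7 26.1] ang 4.21 z 0.0217 px 331.0 176.0 [[499.0, -57.0], [501.0, -83.0], [526.0, -81.0], [524.0, -55.0]]
B up 312 [ 531.5 -346.2] [24.4 15.9] ang 4.19 z 0.0417 px 78.0 180.0 [[519.0, -339.0], [520.0, -355.0], [544.0, -353.0], [543.0, -337.0]]
B down none
the job is handed in; nothing more can be done
None
```

The job is handed in at about 26 s (no verdict shown): stop A is locked down, stop B is fully up, the oak block lies square against the fence and touches stop B, forces read at the end of each move stayed below about 14 N, and no bystander was seen to move.

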